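# Hook the low carton out of the deep shelf

### The job

Pick up the drag hook from the bench, drop its claw behind the front lip of the low, wide carton standing deep under the wire-topped shelf, and drag that carton straight forward until its front is flush with the front edge of the shelf board, still on the board. Then unhook and lay the hook down on the open bench, off the shelf, without dropping it. Leave the two tall cartons where they are, and do not touch any carton with the gripper or arm.

Things in the scene. Friction and masses are not known exactly. Their poses are not given: they have to be found in the camera images.
- hook: Drag hook on the bench, claw down. Origin: underside below mid-handle; x towards the claw, z up. Wooden handle 90 long (x -45 to 45), 24 wide, 46 mm high (z 0 to 46), gripped across its width from above. A steel bar 12 wide, z 35 to 43, runs to the claw: an upright plate 40 wide, 6 thick (x 150 to 156), down to z = 0, so 35 mm below the bar. 0.2 kg, balances near x = 30 mm.
- hook_claw (a point): Middle of the claw's lower edge, on its pulling face (the face towards the handle): x = 150, y = 0, z = 0 mm in the hook's frame, same axes.
- tray: The carton to move: low open cardboard carton, 120 deep (x), 120 wide (y), 50 mm high, walls and floor 5 mm, about 0.5 kg, lower and wider than the other two. Origin: middle of underside; x away from its front, z up. Iron pieces to 25 mm high are fixed in its back half; the 60 mm behind its front wall is empty. The three cartons stand side by side in any order, 135 mm apart.
- tray_lip (a point): Middle of the top edge of the low carton's front wall, on its outer face: x = -60, y = 0, z = 50 mm in the carton's frame. The wall is 5 mm thick.
- box_a: Tall open cardboard carton with a wooden block in it, 120 deep by 90 wide by 85 mm high, about 0.4 kg, on the same shelf; leave it. Origin: middle of its underside.
- box_b: Tall open cardboard carton with a round terracotta piece in it, 120 deep by 90 wide by 85 mm high, about 0.4 kg, on the same shelf; leave it. Origin: middle of its underside.
- shelf: Fixed shelf: board 270 deep, 440 mm wide, top 30 mm above the bench, open front. Origin: on the bench below the middle of the board's front edge; x into the shelf. A wire grid, underside 231 mm above the bench, starts 55 mm behind the front edge, on four thin posts at y = +-213 mm. Carton fronts start 70 to 100 mm behind the edge and face it within 4 degrees.
- shelf_front (a point): Middle of the board's front edge, on its top (30 mm above the bench); same axes as the shelf.
There are look-alikes about, which are no part of the job. What is shaped like the hook but red is not meant.

How it is judged:
By the outcome, as a careful person would: the job done as asked, in the order asked, and still so for the second after the job is handed in, with the robot touching nothing.
It also fails if it takes over 64 s, if anything falls off the work surface, if the arm or the gripper's body presses on something with over 40 N, if the wrist force passes 120 N, or if a joint passes its speed limit or range.

### The arm

A 6-joint arm with a two-finger parallel gripper is mounted at the origin on the work surface. World frame = base frame: x ahead of the robot, y to its left, z up, the work surface at z = 0. Lengths are in mm, angles in rad, forces in N, time in s.
With the tool pointing down it reaches from about 350 to 975 mm from the base axis. Payload 7.1 kg.
Tool frame: the origin (TCP) lies midway between the tips of the shut fingers; the grasp point (between the pads) lies 19 mm behind it (ctrl.hold_point_z is the distance from the TCP to the grasp point, in mm); x points along the fingers, y is the direction in which the jaws open and shut, and the axes are right-handed (so a half turn about x gives the same grasp; the last joint's range is limited). The gripper opens to 88 mm and grips with 3 to 60 N. Pads are 20 mm wide; open, the fingers measure 115 mm over their backs; the gripper's body (75 mm by 178 mm) begins 61 mm behind the grasp point.
Start: joints at [1.112, 0.423, 1.63, -0, 1.089, -0.019], TCP at [266.067, 565.52, 222.675] pointing down, gripper open.
Joint ranges: [-3, 3], [-0.9, 2.11], [0.09, 2.58], [-1.31, 4.45], [0.11, 2.69], [-2.54, 2.54]. Speed limits (rad/s): [2.39, 2.39, 3.01, 3.14, 3.14, 3.14].

### API

Orientations are given as a rotation vector (axis times angle).
In Python, from workcell import ctrl, get_image, calibration gives the robot as it stands.
- The arm moves only by the tool move_arm, never from a script. Its argument "rows" is a list of rows, each a list of 5 numbers: the shift along the world's x, y, z in mm, then the turn about the world's z in rad, then the closure, from -1 (fully open) to 1 (shut). In form: [[tx, ty, tz, roll, jaw], ...]. A call has 1 to 12 rows; each row is the pose to reach, as a shift and turn from the pose measured when the call began; what a row does not reach only later rows make up. A row lasts 1/8 s, in which the tool goes at most 62.5 mm and 10.7 degrees, less where a joint would pass 70% of its speed; a pose out of reach is approached as far as the arm can. A call with a gripper value outside its range is refused whole. The fingers move at their own pace and stop on an object; the grip force is fixed at half the most. Time passes only in rows, so rows that repeat a pose let the fingers close. It gives the time, the measured TCP pose, the force and the opening at its end, in the units of the state.
- ctrl.get_obs(): the state, without advancing time (a new reading comes with each control period).
- get_image(name): name is "scene" or "top"; returns the picture (400x640x3 uint8, blue, green, red); there is no depth.
- calibration(name): a dict with "fx", "fy", "cx", "cy" (pixels), "view" (4x4, takes a point from world to camera coordinates). Camera axes: x right, y up, looking along -z (the intrinsics and any distortion apply to the point x, -y, -z); pixel columns grow to the right and rows downward; lengths in mm; the calibration is good to about 2 mm. A picture is of the moment at which its call begins. calibration takes no time and is no camera call.
- ctrl.close_job(): hands the job in, once; it reports no verdict.
The state is a dict: "t": time; "qpos": joint angles; "qvel": joint speeds; "joint_torque": joint torques, N m; "ee_pos": TCP position; "orientation": TCP orientation; "ft_force": force on the tool from outside, world axes, zero at the start; "moment": the same for the moment, N m; "width": finger opening in mm.
Only numpy, scipy, OpenCV 4.12 (cv2) and the standard library are available. Lean on these libraries where they do the work, as an engineer would, in place of code of your own. Each camera call takes 0.05 s, during which the arm holds its last target.

## Working session

There is one attempt and no reset: what is moved stays moved. The work goes in short steps, Python scripts to look and compute and a tool call to move; the robot and the scene stay as the last step left them, time stands still between calls to the robot, and variables do not carry over. Pictures are saved under pics/ and viewed, and the job is handed in when it is done.

Besides the shell and the picture viewer there is one more tool, called after "Call:" as name(argument=value, ...) on one line, values as JSON. move_arm: Moves the arm, as the interface text tells. Its arguments: {"type":"object","properties":{"rows":{"type":"array"}},"required":["rows"]}

```bash
mkdir -p pics; ls
python3 - <<'E'
from workcell import ctrl,get_image,calibration
import cv2
for n in("scene","top"):
    cv2.imwrite(f"pics/{n}0.png",get_image(n)); print(n,calibration(n))
o=ctrl.get_obs();print(o,ctrl.hold_point_z)
E
```

```text
pics
scene {'fx': 390.2750508543553, 'fy': 390.2750508543553, 'cx': 321.2487513535321, 'cy': 199.71003247038652, 'view': array([[ 6.80157963e-01,  7.33055636e-01, -3.81828191e-03,
        -3.00277217e+02],
       [-6.26138069e-01,  5.83648614e-01,  5.17015874e-01,
         3.42112246e+02],
       [ 3.81229935e-01, -3.49261692e-01,  8.55967293e-01,
        -1.23969479e+03],
       [ 0.00000000e+00,  0.00000000e+00,  0.00000000e+00,
         1.00000000e+00]])}
top {'fx': 504.9682651950456, 'fy': 504.9682651950456, 'cx': 320.97451287018475, 'cy': 202.74585395338187, 'view': array([[ 3.95372065e-03, -9.99969278e-01,  6.76836442e-03,
        -7.71251118e+01],
       [ 9.97598988e-01,  4.41215430e-03,  6.91143388e-02,
        -5.41821555e+02],
       [-6.91420785e-02,  6.47885471e-03,  9.97585784e-01,
        -1.09078542e+03],
       [ 0.00000000e+00,  0.00000000e+00,  0.00000000e+00,
         1.00000000e+00]])}
{'t': 0.1, 'qpos': array([ 1.11194753e+00,  4.23774673e-01,  1.63060377e+00, -4.32795515e-05,
        1.08861695e+00, -1.90141451e-02]), 'qvel': array([ 1.69840789e-03, -1.23528292e-03, -2.50529003e-03,  2.31415755e-04,
        1.56692731e-03, -2.09949454e-05]), 'joint_torque': array([-1.15542571e-04, -5.45617962e+01, -2.74325198e+01,  6.44352240e-02,
        1.88091741e-02, -1.16736726e-05]), 'ee_pos': array([265.88951901, 565.06125072, 221.97688841]), 'orientation': array([ 0.34385418,  1.54343151, -0.34602364]), 'ft_force': array([-0.20050316,  0.01169707,  1.04261176]), 'moment': array([ 0.00205381, -0.0282056 ,  0.00642924]), 'width': 87.89663299829681} 18.700000000000003
```

View pics/scene0.png

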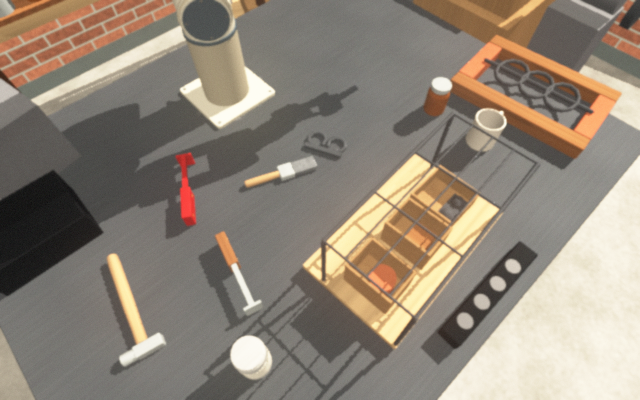

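View pics/top0.png

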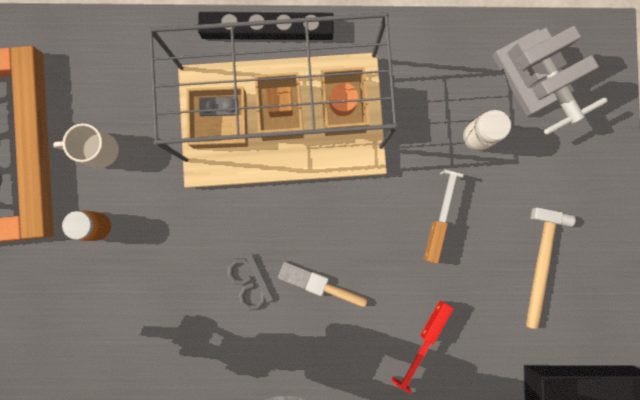

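The top view shows the brown-handled hook at (437,241) with its claw at (452,174). These could be mistaken for it: the red hook (425,345), the hammer (545,265) and the brush (320,285). By the description I choose the brown handle with the steel bar and plate. The cartons are the low wide one with iron pieces (217,118), the block carton (280,107) and the terracotta carton (344,100). Next I take close crops.

Run:
```python
import cv2,numpy as np
a=cv2.imread('pics/top0.png')
c=a[160:275,410:480];cv2.imwrite('pics/hookc.png',cv2.resize(c,None,fx=5,fy=5,interpolation=cv2.INTER_CUBIC))
c=a[40:195,145:400];cv2.imwrite('pics/shelfc.png',cv2.resize(c,None,fx=3,fy=3,interpolation=cv2.INTER_CUBIC))
s=cv2.imread('pics/scene0.png')
c=s[140:345,295:515];cv2.imwrite('pics/shelfs.png',cv2.resize(c,None,fx=2.9,fy=2.9,interpolation=cv2.INTER_CUBIC))
```

```text
(no output)
```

View pics/hookc.png

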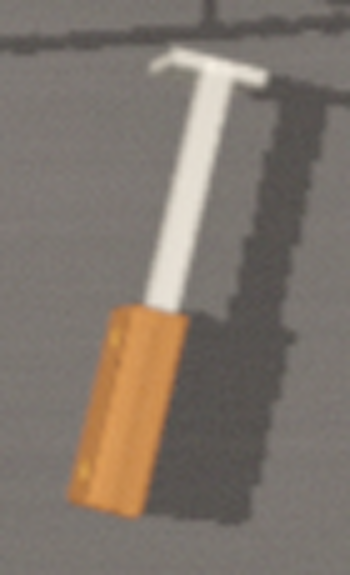

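View pics/shelfc.png

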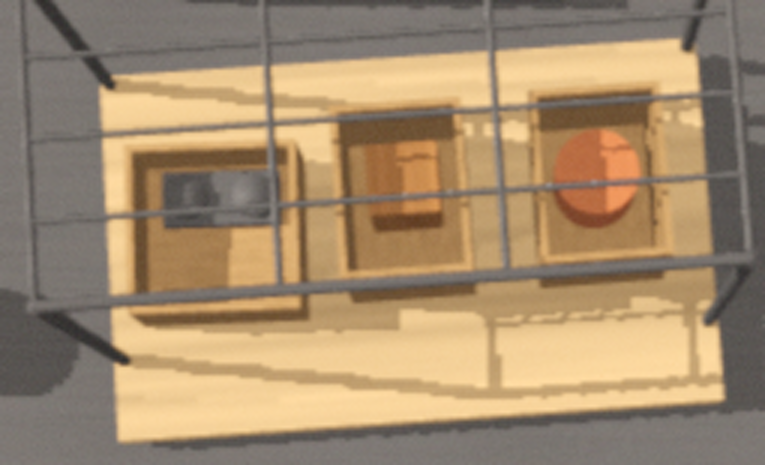

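View pics/shelfs.png

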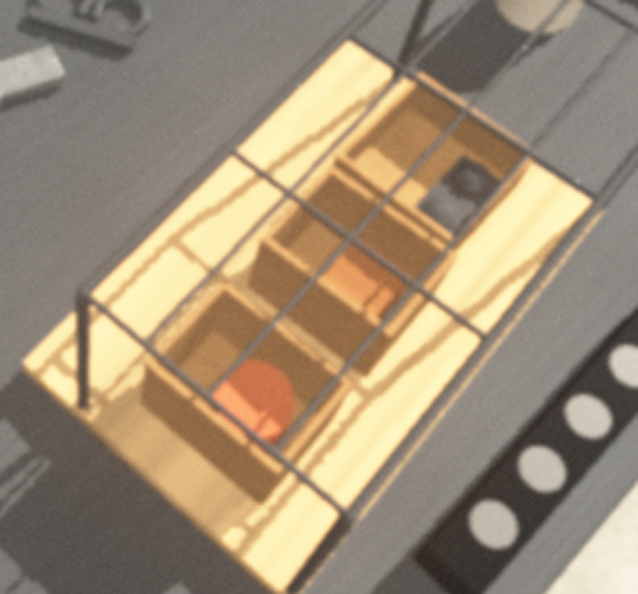

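```bash
cat > h.py <<'E'
import numpy as np,cv2
from workcell import calibration
def cast(n,uv,z):
    c=calibration(n);V=c['view'];R=V[:3,:3];C=-R.T@V[:3,3]
    uv=np.atleast_2d(uv).astype(float)
    d=np.c_[(uv[:,0]-c['cx'])/c['fx'],-(uv[:,1]-c['cy'])/c['fy'],-np.ones(len(uv))]@R
    return C+d*((z-C[2])/d[:,2])[:,None]
def proj(n,P):
    c=calibration(n);V=c['view'];q=np.atleast_2d(P)@V[:3,:3].T+V[:3,3]
    return np.c_[c['cx']+c['fx']*q[:,0]/-q[:,2],c['cy']-c['fy']*q[:,1]/-q[:,2]]
E
python3 - <<'E'
from h import *
np.set_printoptions(suppress=True,precision=1)
for n in('scene','top'):
    V=calibration(n)['view'];print(n,-V[:3,:3].T@V[:3,3])
o=lambda L:np.array(L)/3+[145-.33,40-.33]
print('board front',cast('top',o([(118,441),(724,400)]),30))
print('board back',cast('top',o([(100,88),(693,40)]),30))
print('tray rim FL FR BR BL',cast('top',o([(131,312),(304,302),(298,148),(131,152)]),80))
s=lambda L:np.array(L)/2.9+[295-.33,140-.33]
print('scene tray rim FL?',cast('scene',s([(418,73),(338,158),(527,158),(450,246)]),80))
print('scene board',cast('scene',s([(350,38),(22,362),(597,203)]),30))
a=cv2.imread('pics/top0.png');hsv=cv2.cvtColor(a,cv2.COLOR_BGR2HSV)
m=cv2.inRange(hsv,(5,100,90),(25,255,255));m[:,:420]=0;m[:,460:]=0;m[:215]=0;m[270:]=0
cs,_=cv2.findContours(m,0,2);c=max(cs,key=cv2.contourArea);print(cv2.contourArea(c),cv2.minAreaRect(c))
h=lambda L:np.array(L)/5+[410-.4,160-.4]
top=cast('top',h([(142,308),(189,318),(140,517),(98,503)]),46);print('handle top',top)
bar=cast('top',h([(217,70),(163,308)]),43);print('bar',bar,np.arctan2(*(bar[0]-bar[1])[1::-1]))
print('claw top edge',cast('top',h([(172,55),(266,78)]),43))
E
```

```text
scene [ 891.1 -412.5  883.1]
top [ 465.4  -67.7 1126.1]
board front [[ 575.1  223.5   30. ]
 [ 607.2 -216.7   30. ]]
board back [[ 836.6  242.7   30. ]
 [ 875.6 -195.1   30. ]]
tray rim FL FR BR BL [[660.4 203.2  80. ]
 [668.1  82.9  80. ]
 [777.5  88.7  80. ]
 [773.9 205.7  80. ]]
scene tray rim FL? [[661.  203.7  80. ]
 [670.4  85.3  80. ]
 [777.9 200.6  80. ]
 [785.2  87.1  80. ]]
scene board [[ 577.   227.5   30. ]
 [ 609.8 -216.2   30. ]
 [ 839.3  244.9   30. ]]
592.0 ((435.14752197265625, 241.62294006347656), (15.574674606323242, 41.685157775878906), 13.240520477294922)
handle top [[ 501.8 -325.5   46. ]
 [ 497.6 -345.6   46. ]
 [ 412.7 -323.6   46. ]
 [ 418.6 -305.7   46. ]]
bar [[ 604.9 -360.    43. ]
 [ 501.9 -335.3   43. ]] -0.23527767956178222
claw top edge [[ 611.4 -340.6   43. ]
 [ 601.5 -381.2   43. ]]
```

```bash
cat >> h.py <<'E'
from scipy.spatial.transform import Rotation as Ro
def st():
    from workcell import ctrl
    o=ctrl.get_obs();R=Ro.from_rotvec(o['orientation']).as_matrix()
    print('t',round(o['t'],2),'p',o['ee_pos'].round(1),'x',R[:,0].round(3),'yaw of jaw',np.arctan2(R[1,1],R[0,1]).round(4),'w',round(o['width'],1),'F',o['ft_force'].round(1),'q',o['qpos'].round(2))
    return o
E
python3 -c "
from h import *
st()
print(cast('top',[[435.1,241.6]],40),cast('top',[[490,128],[487,130]],80))"
```

```text
t 0.1 p [265.9 565.1 222. ] x [-0.001 -0.001 -1.   ] yaw of jaw 1.131 w 87.9 F [-0.2  0.   1. ] q [ 1.11  0.42  1.63 -0.    1.09 -0.02]
[[ 458.11403267 -320.1853627    40.        ]] [[ 697.05180471 -429.30392807   80.        ]
 [ 692.75847323 -422.90042271   80.        ]]
```

Call:
move_arm(rows=[[14, -60, 0, 0.05, -1], [28, -120, 0, 0.1, -1], [42, -180, 0, 0.15, -1], [55, -240, 0, 0.204, -1], [69, -300, 0, 0.204, -1], [83, -360, 0, 0.204, -1], [97, -420, 0, 0.204, -1], [111, -480, 0, 0.204, -1], [125, -540, 0, 0.204, -1], [139, -600, 0, 0.204, -1], [152, -660, 0, 0.204, -1], [166, -720, 0, 0.204, -1]])

```text
t: 1.6
ee_pos: [431.8, -157.1, 222.0]
orientation: [0.185, 1.563, -0.187]
ft_force: [1.0, 0.0, -0.3]
width: 87.9
```

Call:
move_arm(rows=[[14, -60, 0, 0, -1], [28, -120, 0, 0, -1], [40, -171, 0, 0, -1], [40, -171, -50, 0, -1], [40, -171, -100, 0, -1], [40, -171, -130, 0, -1], [40, -171, -130, 0, -1]])

```text
t: 2.48
ee_pos: [470.0, -326.9, 89.5]
orientation: [0.187, 1.568, -0.185]
ft_force: [0.4, -0.6, -0.6]
width: 87.7
```

Run:
```python
from h import *
from workcell import get_image
o=st()
a=get_image('top');c=a[150:330,360:560];cv2.imwrite('pics/pre.png',cv2.resize(c,None,fx=3,fy=3))
s=get_image('scene');c=s[180:360,150:330];cv2.imwrite('pics/pres.png',cv2.resize(c,None,fx=3,fy=3))
print(proj('top',[o['ee_pos']]))
```

```text
t 2.48 p [ 470.  -326.9   89.5] x [-0.005  0.002 -1.   ] yaw of jaw 1.3343 w 87.7 F [ 0.4 -0.6 -0.6] q [-0.63  0.53  1.82 -0.    0.79 -1.96]
[[443.89820563 235.98097776]]
```

View pics/pre.png

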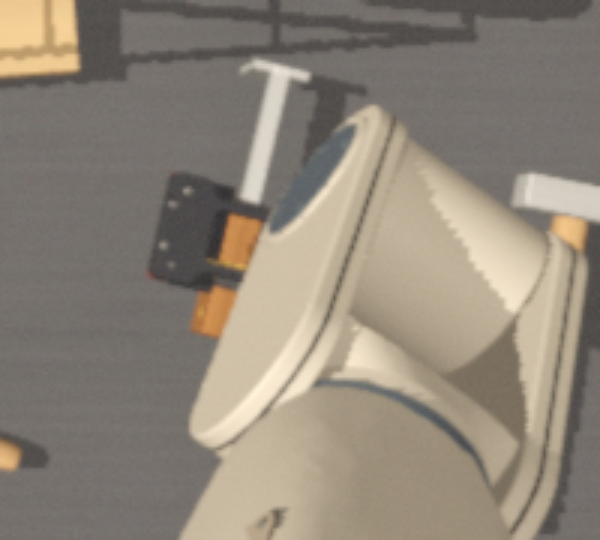

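View pics/pres.png

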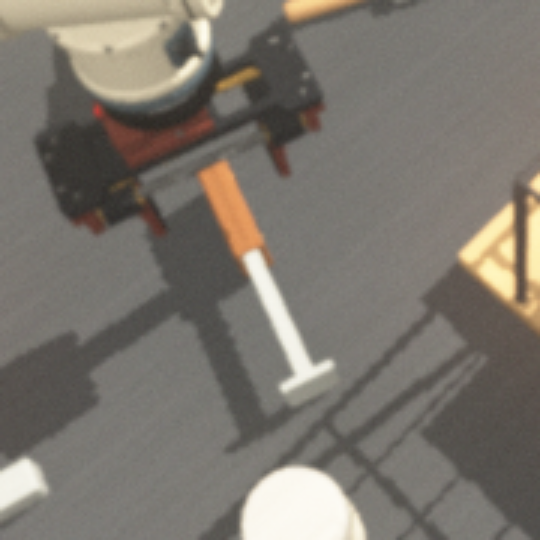

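The jaws straddle the handle, which is centred and aligned. I go down and close.

Call:
move_arm(rows=[[2, -1, -40, 0, -1], [2, -1, -70, 0, -1], [2, -1, -79, 0, -1], [2, -1, -79, 0, -1], [2, -1, -79, 0, 1], [2, -1, -79, 0, 1], [2, -1, -79, 0, 1], [2, -1, -79, 0, 1], [2, -1, -79, 0, 1], [2, -1, -79, 0, 1]])

```text
t: 3.82
ee_pos: [474.1, -329.2, 13.5]
orientation: [0.184, 1.563, -0.186]
ft_force: [0.2, -0.7, 0.4]
width: 31.4
```

```bash
python3 -c "
from h import *
st()"
```

```text
t 3.83 p [ 474.1 -329.2   13.5] x [-0.    -0.001 -1.   ] yaw of jaw 1.3346 w 31.4 F [ 0.2 -0.7  0.4] q [-0.63  0.66  1.83 -0.    0.65 -1.96]
```

Call:
move_arm(rows=[[0, 0, 0, 0, 1], [0, 0, 0, 0, 1], [0, 0, 0, 0, 1], [0, 0, 0, 0, 1]])

```text
t: 4.32
ee_pos: [474.0, -329.1, 13.4]
orientation: [0.185, 1.563, -0.186]
ft_force: [0.9, 2.8, 0.7]
width: 23.9
```

```bash
python3 -c "
from h import *
st()"
```

```text
t 4.33 p [ 474.  -329.1   13.4] x [-0.    -0.001 -1.   ] yaw of jaw 1.3345 w 23.9 F [0.9 2.8 0.7] q [-0.63  0.66  1.83 -0.    0.65 -1.96]
```

Gripped at 23.9 mm, and the handle is 24 mm wide. I lift and carry it to a pose in front of the low carton.

Call:
move_arm(rows=[[0, 0, 40, 0, 1], [0, 0, 80, 0, 1], [-20, 0, 110, 0, 1], [-54, 10, 110, 0.04, 1], [-54, 60, 110, 0.1, 1], [-54, 115, 110, 0.16, 1], [-54, 170, 110, 0.22, 1], [-54, 225, 110, 0.27, 1], [-54, 280, 110, 0.309, 1], [-54, 335, 110, 0.309, 1], [-54, 390, 110, 0.309, 1], [-54, 430, 110, 0.309, 1]])

```text
t: 5.82
ee_pos: [419.7, 102.8, 123.4]
orientation: [-0.059, 1.57, 0.057]
ft_force: [1.2, 1.0, -1.4]
width: 23.7
```

Call:
move_arm(rows=[[0, 20, 0, 0, 1], [0, 22, 0, 0, 1], [0, 22, 0, 0, 1]])

```text
t: 6.2
ee_pos: [419.5, 124.4, 123.3]
orientation: [-0.06, 1.57, 0.057]
ft_force: [0.1, 0.2, -1.4]
width: 24.0
```

Run:
```python
from h import *
from workcell import get_image
o=st()
a=get_image('top');cv2.imwrite('pics/e_t.png',a);c=a[80:330,140:340];cv2.imwrite('pics/e1.png',cv2.resize(c,None,fx=3,fy=2.4))
s=get_image('scene');cv2.imwrite('pics/e_s.png',s);c=s[50:300,230:480];cv2.imwrite('pics/e2.png',cv2.resize(c,None,fx=2.4,fy=2.4))
```

```text
t 6.2 p [419.5 124.4 123.3] x [ 0.    -0.002 -1.   ] yaw of jaw 1.6452 w 24.0 F [ 0.1  0.2 -1.4] q [ 0.26  0.32  2.1  -0.    0.72 -1.38]
```

View pics/e1.png

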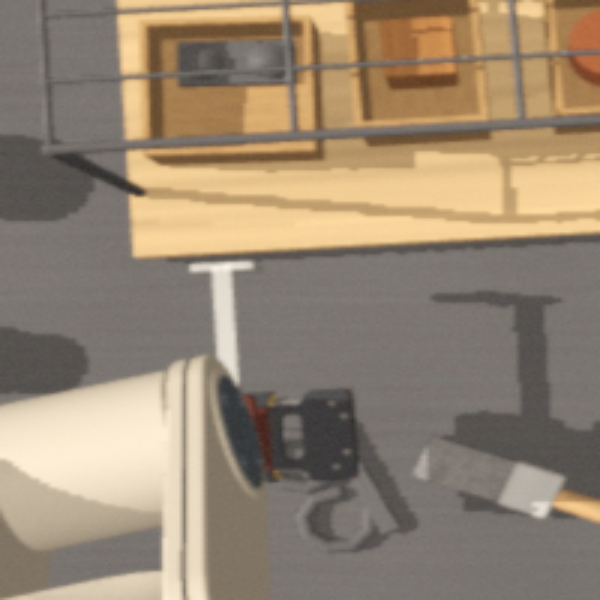

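View pics/e2.png

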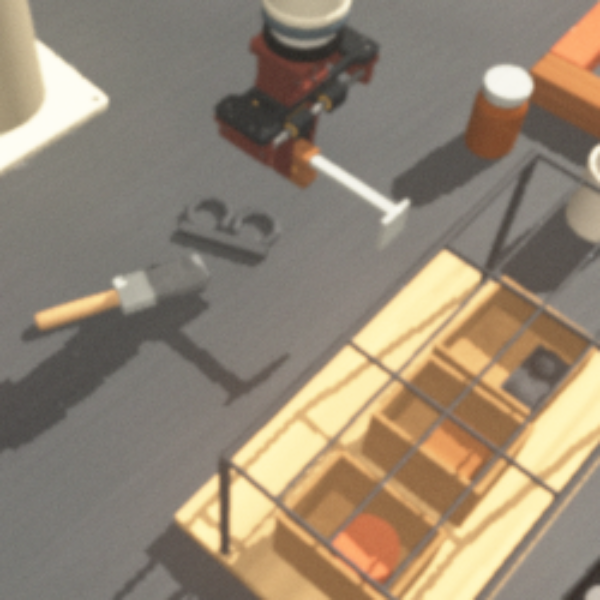

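```bash
python3 - <<'E'
from h import *
np.set_printoptions(suppress=True,precision=1)
t=lambda L:np.array(L)/[3,2.4]+[139.7,79.7]
p=cast('top',t([(188,268),(255,265)]),153);print(p,p.mean(0))
s=lambda L:np.array(L)/2.4+[229.7,49.7]
p=cast('scene',s([(408,201),(383,217)]),153);print(p,p.mean(0))
p=cast('scene',s([(408,222),(383,244)]),110);print('lower',p,p.mean(0))
F=np.array([592,4.5]);u=np.array([.9973,.0735])
TC=np.array([419.5,124.4]); print('expected claw mid',TC+u*136)
E
python3 - <<'E'
import cv2
s=cv2.imread('pics/e_s.png');cv2.imwrite('pics/e3.png',cv2.resize(s[100:165,340:420],None,fx=8,fy=8,interpolation=cv2.INTER_CUBIC))
E
```

```text
[[553.9 155.2 153. ]
 [556.5 112.2 153. ]] [555.2 133.7 153. ]
[[558.  153.1 153. ]
 [554.7 119.  153. ]] [556.3 136.  153. ]
lower [[557.5 164.5 110. ]
 [559.2 123.3 110. ]] [558.3 143.9 110. ]
expected claw mid [555.1 134.4]
```

View pics/e3.png

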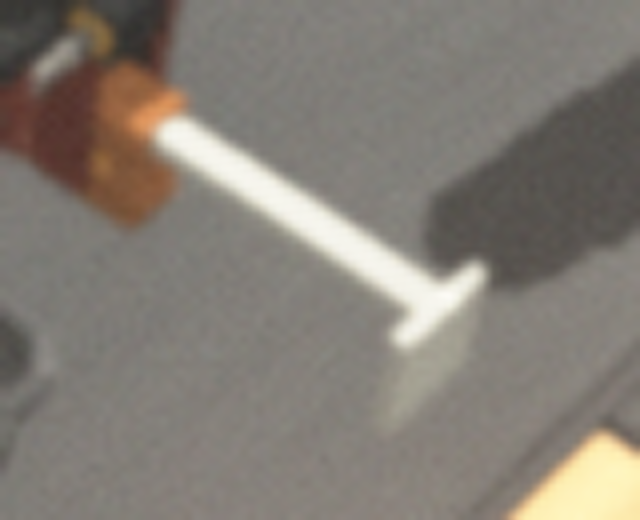

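Run:
```python
from h import *
np.set_printoptions(suppress=True,precision=1)
s=lambda L:np.array(L)/8+[339.94+.5-.5,99.94]
for dz in(-6,0,6):
    p=cast('scene',s([(490,268),(398,345)]),153+dz);print(dz,p[:,:2],p.mean(0), proj('scene',p[1]-[0,0,43]))
print(s([(385,435)]))
```

```text
-6 [[557.7 160.4]
 [558.8 117.3]] [558.2 138.8 147. ] [[387.2 154.1]]
0 [[560.4 155.8]
 [561.5 112.9]] [560.9 134.3 153. ] [[387.2 154.1]]
6 [[563.1 151.1]
 [564.2 108.6]] [563.7 129.9 159. ] [[387.1 154.2]]
[[388.1 154.3]]
```

Call:
move_arm(rows=[[35, 3, 0, 0, 1], [75, 6, 0, 0, 1], [110, 9, 0, 0, 1], [130, 10, 0, 0, 1], [138, 11, 0, 0, 1], [138, 11, 0, 0, 1], [138, 11, 0, 0, 1]])

```text
t: 7.18
ee_pos: [556.5, 134.6, 123.1]
orientation: [-0.059, 1.571, 0.056]
ft_force: [-0.2, 0.4, -2.2]
width: 23.6
```

Run:
```python
from h import *
from workcell import get_image
o=st()
a=get_image('top');cv2.imwrite('pics/f_t.png',a);c=a[40:200,150:310];cv2.imwrite('pics/f1.png',cv2.resize(c,None,fx=3.7,fy=3.7))
s=get_image('scene');cv2.imwrite('pics/f_s.png',s);c=s[100:260,340:500];cv2.imwrite('pics/f2.png',cv2.resize(c,None,fx=3.7,fy=3.7))
```

```text
t 7.17 p [556.5 134.6 123.1] x [-0.001 -0.002 -1.   ] yaw of jaw 1.6437 w 23.6 F [-0.2  0.4 -2.2] q [ 0.22  0.48  1.81 -0.    0.85 -1.43]
```

View pics/f1.png

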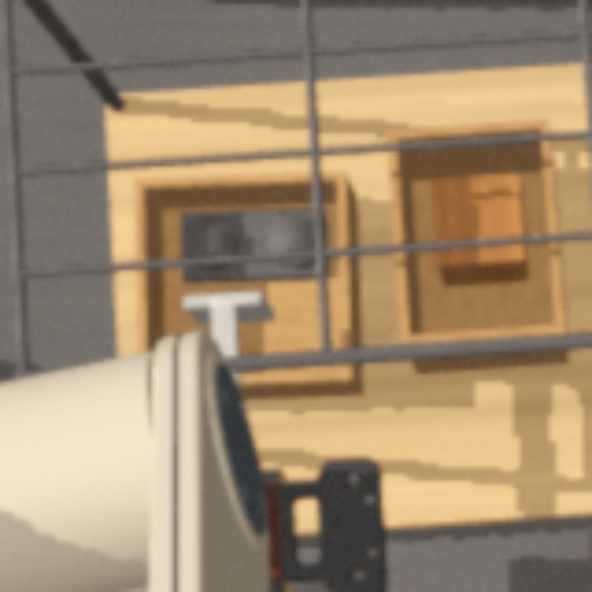

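View pics/f2.png

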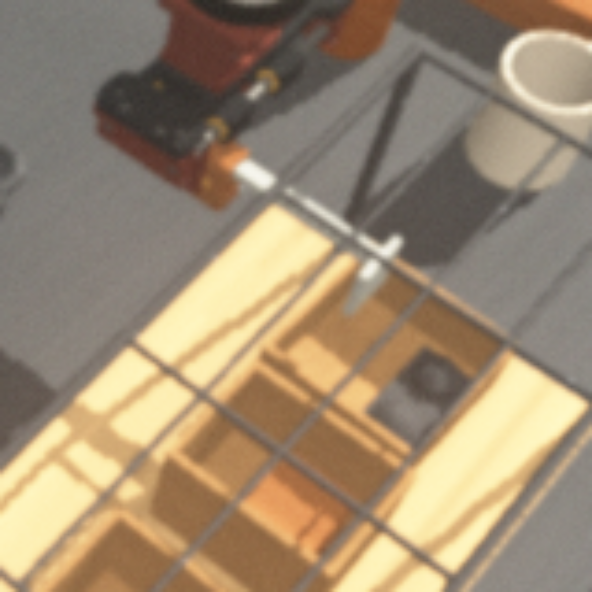

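Run:
```python
from h import *
for z in (250,300,350,400): print(z,cast('top',[[198.6,130.5]],z).round(0))
print('grid front',cast('top',[[150+240/3.7,40+360/3.7]],234).round(0))
```

```text
250 [[652. 142. 250.]]
300 [[642. 130. 300.]]
350 [[631. 118. 350.]]
400 [[620. 106. 400.]]
grid front [[643. 116. 234.]]
```

Call:
move_arm(rows=[[-4, 0, -10, 0, 1], [-8, 0, -22, 0, 1], [-8, 0, -34, 0, 1], [-8, 0, -46, 0, 1], [-8, 0, -56, 0, 1], [-8, 0, -57, 0, 1], [-8, 0, -57, 0, 1]])

```text
t: 8.15
ee_pos: [549.0, 134.8, 66.4]
orientation: [-0.059, 1.571, 0.056]
ft_force: [-0.0, -0.8, -2.3]
width: 23.7
```

Run:
```python
from h import *
from workcell import get_image
o=st()
a=get_image('top');cv2.imwrite('pics/g_t.png',a);c=a[40:200,150:310]
s=get_image('scene');cv2.imwrite('pics/g_s.png',s);d=s[100:260,340:500];cv2.imwrite('pics/g.png',cv2.resize(cv2.hconcat([c,d]),None,fx=2.5,fy=2.5,interpolation=cv2.INTER_CUBIC))
```

```text
t 8.15 p [549.  134.8  66.4] x [-0.    -0.002 -1.   ] yaw of jaw 1.6439 w 23.7 F [-0.  -0.8 -2.3] q [ 0.22  0.56  1.85 -0.    0.73 -1.42]
```

View pics/g.png

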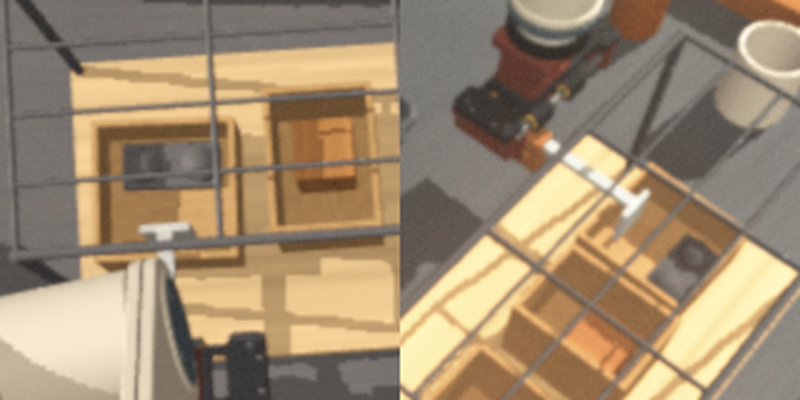

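Call:
move_arm(rows=[[-4, 0, 0, 0, 1], [-9, -1, 0, 0, 1], [-13, -1, 0, 0, 1], [-20, -1.5, 0, 0, 1], [-28, -2, 0, 0, 1], [-36, -2.7, 0, 0, 1], [-45, -3.3, 0, 0, 1], [-54, -4, 0, 0, 1], [-62, -4.6, 0, 0, 1], [-70, -5.2, 0, 0, 1], [-75, -5.5, 0, 0, 1], [-75, -5.5, 0, 0, 1]])

```text
t: 9.75
ee_pos: [473.3, 129.3, 66.7]
orientation: [-0.059, 1.571, 0.056]
ft_force: [0.1, -0.6, -0.8]
width: 23.8
```

Run:
```python
from h import *
from workcell import get_image
o=st()
a=get_image('top');cv2.imwrite('pics/i_t.png',a);c=a[40:200,150:310]
s=get_image('scene');cv2.imwrite('pics/i_s.png',s);d=s[100:260,340:500]
cv2.imwrite('pics/i1.png',cv2.resize(c,None,fx=3.7,fy=3.7,interpolation=cv2.INTER_CUBIC))
cv2.imwrite('pics/i2.png',cv2.resize(d,None,fx=3.7,fy=3.7,interpolation=cv2.INTER_CUBIC))
```

```text
t 9.75 p [473.3 129.3  66.7] x [-0.001 -0.002 -1.   ] yaw of jaw 1.644 w 23.8 F [ 0.1 -0.6 -0.8] q [ 0.24  0.48  2.01 -0.    0.64 -1.4 ]
```

View pics/i1.png

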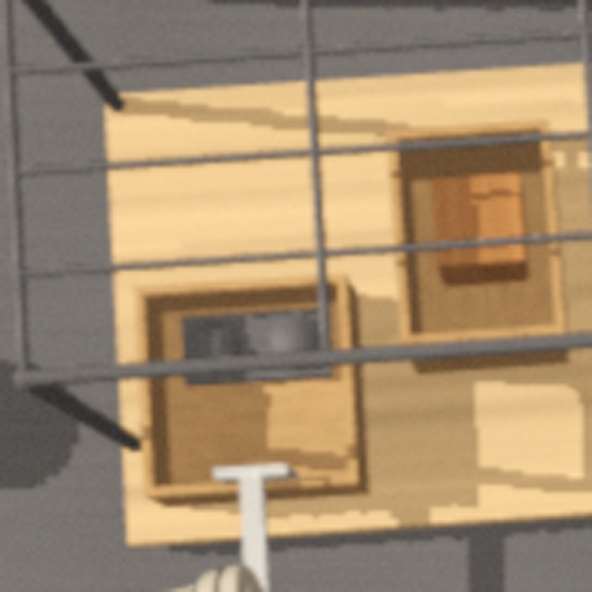

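View pics/i2.png

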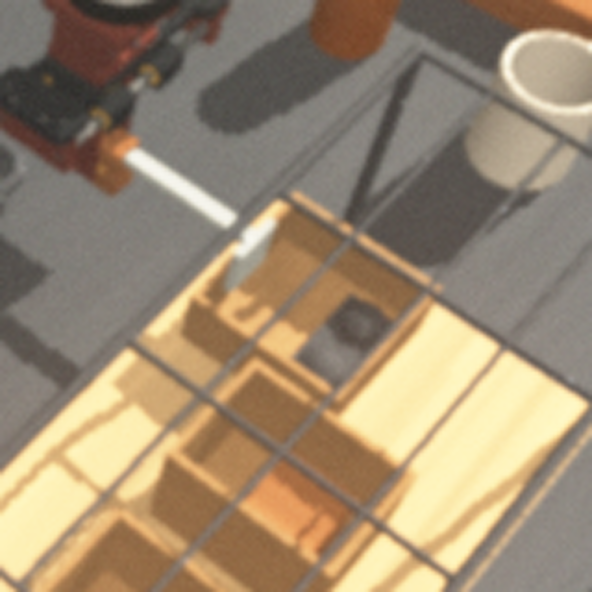

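Run:
```python
import cv2
a=cv2.imread('pics/i_t.png')[150:195,175:260];cv2.imwrite('pics/i3.png',cv2.resize(a,None,fx=9,fy=9,interpolation=cv2.INTER_CUBIC))
a=cv2.imread('pics/i_s.png')[145:200,375:440];cv2.imwrite('pics/i4.png',cv2.resize(a,None,fx=10,fy=10,interpolation=cv2.INTER_CUBIC))
```

```text
(no output)
```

View pics/i3.png

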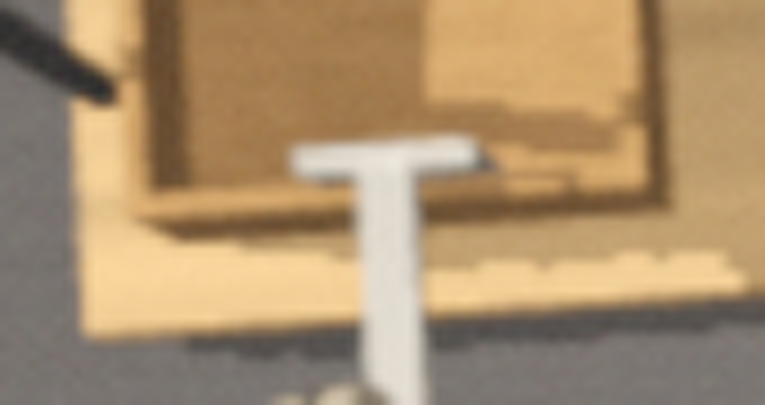

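View pics/i4.png

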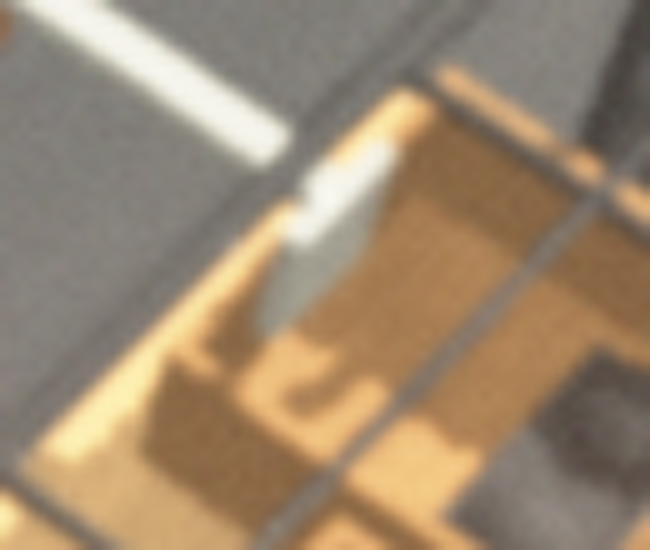

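Run:
```python
from h import *
np.set_printoptions(suppress=True,precision=1)
t=lambda L:np.array(L)/9+[175-.44,150-.44]
F=np.array([592,4.5]);u=np.array([.9973,.0735]);v=np.array([-.0735,.9973])
def sh(p): d=p[:,:2]-F;return np.c_[d@u,d@v]
p=cast('top',t([(135,221),(660,198)]),80);print('rim',p,sh(p))
p=cast('top',t([(190,243),(450,230),(640,213)]),30);print('base',p,sh(p))
p=cast('top',t([(82,336),(300,325),(750,298)]),30);print('board',p,sh(p))
s=lambda L:np.array(L)/10+[374.95-.0,144.95]
p=cast('scene',s([(165,360)]),80);print('scene FR rim',p,sh(p))
p=cast('scene',s([(145,445)]),30);print('scene FR base',p,sh(p))
o=st();print(sh(np.array([o['ee_pos']]))+[133,0])
```

```text
rim [[596.4 199.3  80. ]
 [602.4  78.1  80. ]] [[ 18.7 193.9]
 [ 15.8  72.6]]
base [[597.4 198.6  30. ]
 [600.9 135.8  30. ]
 [605.2  89.8  30. ]] [[ 19.6 193.2]
 [ 18.5 130.3]
 [ 19.5  84.1]]
board [[574.6 224.2  30. ]
 [577.6 171.6  30. ]
 [584.6  62.9  30. ]] [[ -1.2 220.4]
 [ -2.1 167.7]
 [ -3.   58.8]]
scene FR rim [[612.   79.1  80. ]] [[25.5 72.9]]
scene FR base [[608.9  86.1  30. ]] [[22.8 80.1]]
t 9.85 p [473.3 129.2  66.5] x [-0. -0. -1.] yaw of jaw 1.644 w 24.0 F [ 0.9  0.4 -1.7] q [ 0.2  0.5  2.  -0.   0.7 -1.4]
[[ 23.8 133.1]]
```

Call:
move_arm(rows=[[-5, -0.4, 0, 0, 1], [-10, -0.8, 0, 0, 1], [-14, -1, 0, 0, 1], [-16, -1.2, 0, 0, 1], [-16, -1.2, 0, 0, 1]])

```text
t: 10.48
ee_pos: [456.9, 128.0, 66.5]
orientation: [-0.059, 1.572, 0.056]
ft_force: [0.7, 0.6, -1.0]
width: 24.1
```

Run:
```python
from h import *
from workcell import get_image
o=st()
a=get_image('top');cv2.imwrite('pics/j_t.png',a);c=a[155:195,175:260]
cv2.imwrite('pics/j3.png',cv2.resize(c,None,fx=9,fy=9,interpolation=cv2.INTER_CUBIC))
a=get_image('scene');cv2.imwrite('pics/j_s.png',a);a=a[145:205,365:430];cv2.imwrite('pics/j4.png',cv2.resize(a,None,fx=9,fy=9,interpolation=cv2.INTER_CUBIC))
```

```text
t 10.47 p [456.9 128.   66.5] x [-0.002 -0.002 -1.   ] yaw of jaw 1.644 w 24.1 F [ 0.7  0.6 -1. ] q [ 0.25  0.47  2.05 -0.    0.63 -1.39]
```

View pics/j3.png

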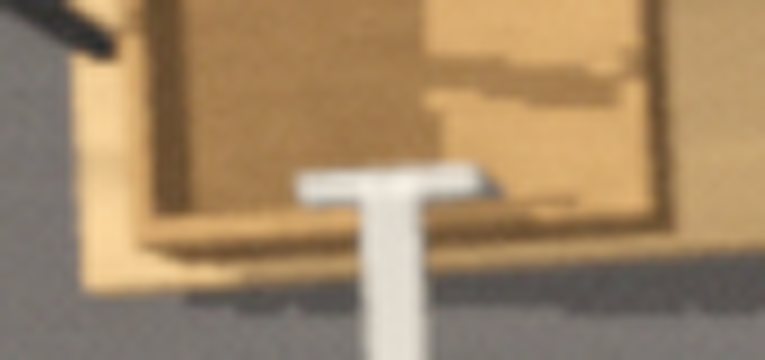

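View pics/j4.png

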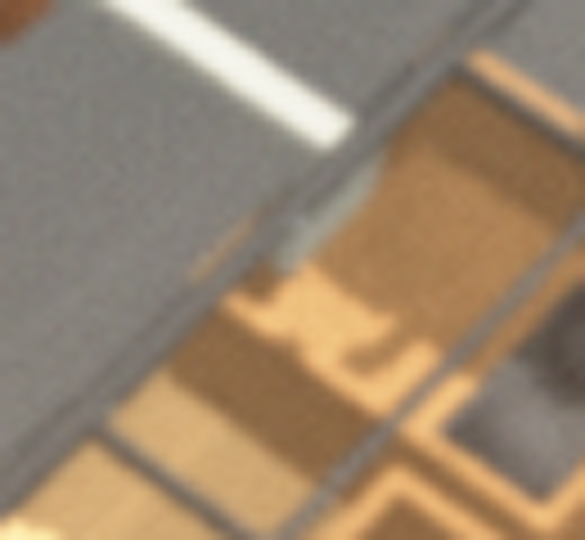

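Run:
```python
from h import *
a=cv2.imread('pics/j_t.png')
g=a[:,:,2].astype(int)
for x in (200,205,210,226,230,235,240,244): print(x,g[172:192,x])
```

```text
200 [167 164 168 167 163 162 176 207 210 173 126 117 174 209 168 105  91 115
 122 122]
205 [161 164 163 164 161 163 185 207 202 157 118 134 176 171 131  99  88  94
 113 124]
210 [161 170 201 218 219 180 186 207 185 138 118 148 177 157 110  89  84  92
 117 125]
226 [211 220 223 219 175 154 163 148 121 114 149 180 154 108  88  90  95 118
 125 125]
230 [212 212 201 172 144 159 167 140 114 123 162 174 141 102  88  85  95 117
 125 126]
235 [219 217 217 215 201 182 201 161 118 131 175 168 130  96  88  84  91 116
 123 122]
240 [219 217 214 213 212 211 189 144 118 150 179 155 111  92  89  87  87  92
 115 125]
244 [218 216 217 216 219 218 189 140 121 161 175 144 104  86  89  90  87  93
 115 123]
```

Run:
```python
from h import *
np.set_printoptions(suppress=True,precision=1,linewidth=160)
a=cv2.imread('pics/top0.png')
for x in (188,200,225,260,300,350,375):
    y0=int(187-(x-184.3)*.0678)
    print(x,y0-4,[tuple(int(q) for q in a[y,x]) for y in range(y0-4,y0+5)])
g=a[:,:,2].astype(float)
F=np.array([592,4.5]);u=np.array([.9973,.0735]);v=np.array([-.0735,.9973])
for x in (188,192,196,200,215,260,300,340,370):
    yf=187-(x-184.3)*.0678; yb=69-(x-178)*.081
    c=g[:,x]
    def cross(y,s):
        ys=np.arange(int(y)-5,int(y)+6);d=np.abs(np.diff(c[ys]));
        return (ys[:-1]+.5)@(d**2)/(d**2).sum(),
    f=cross(yf,0)[0];b=cross(yb,0)[0]
    P=cast('top',[[x,f],[x,b]],30)[:,:2];print(x,round(f,2),round(b,2),P,(P-F)@u)
```

```text
188 182 [(155, 212, 248), (151, 209, 246), (154, 210, 245), (151, 207, 242), (134, 187, 222), (109, 144, 171), (106, 118, 126), (110, 116, 123), (114, 118, 123)]
200 181 [(156, 213, 249), (154, 211, 246), (151, 207, 244), (151, 208, 244), (138, 194, 229), (102, 144, 175), (78, 93, 107), (83, 86, 91), (105, 109, 114)]
225 180 [(155, 212, 247), (152, 208, 245), (153, 210, 245), (150, 207, 242), (109, 158, 191), (80, 99, 119), (79, 82, 90), (79, 83, 87), (84, 89, 94)]
260 177 [(156, 212, 248), (155, 211, 247), (153, 209, 246), (153, 209, 244), (135, 188, 225), (100, 137, 168), (82, 95, 107), (79, 83, 86), (85, 87, 93)]
300 175 [(154, 212, 247), (155, 212, 248), (156, 213, 248), (153, 208, 245), (112, 160, 194), (78, 96, 112), (79, 85, 89), (82, 85, 87), (89, 91, 96)]
350 171 [(156, 213, 248), (156, 211, 247), (155, 211, 247), (156, 212, 247), (130, 183, 219), (93, 132, 160), (83, 94, 103), (82, 86, 91), (85, 87, 91)]
375 170 [(154, 211, 247), (156, 211, 247), (155, 210, 246), (142, 197, 231), (104, 145, 178), (83, 98, 113), (84, 88, 92), (81, 84, 88), (86, 89, 94)]
188 186.81 65.92 [[574.9 214.8]
 [843.7 220.8]] [ -1.6 266.9]
192 186.49 65.95 [[575.6 206.1]
 [843.6 211.9]] [ -1.5 266.2]
196 186.37 65.83 [[575.9 197.5]
 [844.  203.1]] [ -1.9 265.9]
200 186.27 65.47 [[576.2 188.8]
 [844.8 194.3]] [ -2.2 266.1]
215 185.29 63.29 [[578.5 156.2]
 [850.  161.2]] [ -2.4 268.8]
260 182.1 59.62 [[585.9  58.3]
 [858.9  61.7]] [ -2.1 270.4]
300 179.49 56.92 [[592.  -28.8]
 [865.6 -26.9]] [ -2.4 270.6]
340 176.46 54.44 [[ 599.1 -116.1]
 [ 871.8 -115.7]] [ -1.8 270.2]
370 174.53 52.44 [[ 603.7 -181.7]
 [ 876.8 -182.5]] [ -2.  270.3]
```

Run:
```python
from h import *
np.set_printoptions(suppress=True,precision=1,linewidth=160)
F=np.array([592,4.5]);u=np.array([.9973,.0735]);v=np.array([-.0735,.9973])
sh=lambda p:np.c_[(p[:,:2]-F)@u,(p[:,:2]-F)@v]
b=cv2.imread('pics/scene0.png')
g=b[:,:,2].astype(float)
# board front edge in scene0: horizontal scan rows
for y in (165,175,185,195,215,225,240,255):
    x0=np.interp(y,[153,264.8],[415.6,302.5])
    xs=np.arange(int(x0)-7,int(x0)+8);d=np.diff(g[y,xs]);i=d.argmax();j=slice(max(i-2,0),i+3)
    xe=((xs[:-1]+.5)[j]@d[j].clip(0))/d[j].clip(0).sum()
    print(y,round(xe,1),sh(cast('scene',[[xe,y]],30)))
t=lambda L:np.array(L)/9+[175-.44,155-.44]
print('rim top now',sh(cast('top',t([(140,247),(672,226)]),80)))
print('base top now',sh(cast('top',[[200,183.6],[205,183.4],[210,183],[226,181.9],[235,181.35],[244,180.6]],30)))
s=lambda L:np.array(L)/9+[364.95,144.95]
print('scene rim FR',sh(cast('scene',s([(222,300)]),80)),'base',sh(cast('scene',s([(168,375)]),30)))
```

```text
165 402.3 [[  0.2 165.8]]
175 392.1 [[  0.1 121.1]]
185 382.1 [[ 0.3 78.1]]
195 372.1 [[ 0.6 36.4]]
215 351.9 [[  0.6 -43.6]]
225 341.9 [[  0.8 -81.6]]
240 326.5 [[   0.6 -137.1]]
255 311.1 [[   0.1 -190.4]]
rim top now [[  2.2 193.6]
 [ -1.4  70.9]]
base top now [[  3.6 184.6]
 [  3.3 173.7]
 [  3.4 162.8]
 [  3.4 128. ]
 [  3.3 108.4]
 [  3.6  88.7]]
scene rim FR [[17.2 76.2]] base [[ 6.3 76.7]]
```

Call:
move_arm(rows=[[-2, -0.1, 0, 0, 1], [-4, -0.3, 0, 0, 1], [-4, -0.3, 0, 0, 1], [-4, -0.3, 0, 0, 1]])

```text
t: 11.08
ee_pos: [452.7, 127.6, 66.5]
orientation: [-0.059, 1.573, 0.056]
ft_force: [1.3, 0.2, -1.3]
width: 24.0
```

Run:
```python
from h import *
from workcell import get_image
o=st()
a=get_image('top');cv2.imwrite('pics/k_t.png',a);c=a[155:195,175:260]
cv2.imwrite('pics/k3.png',cv2.resize(c,None,fx=9,fy=9,interpolation=cv2.INTER_CUBIC))
g=a[:,:,2].astype(int)
for x in (200,205,210,226,230,235,240,244): print(x,g[176:194,x])
a=get_image('scene');cv2.imwrite('pics/k_s.png',a);a=a[145:205,365:430];cv2.imwrite('pics/k4.png',cv2.resize(a,None,fx=9,fy=9,interpolation=cv2.INTER_CUBIC))
```

```text
t 11.07 p [452.7 127.6  66.5] x [-0.003 -0.002 -1.   ] yaw of jaw 1.644 w 24.0 F [ 1.3  0.2 -1.3] q [ 0.25  0.46  2.06 -0.    0.62 -1.39]
200 [168 166 163 164 175 207 212 173 125 111 115 100  88 112 123 124 122 123]
205 [164 161 159 164 186 208 210 163 120 112 110  92  84  93 116 122 123 123]
210 [202 219 218 181 187 204 184 137 114 118  99  87  87  87 113 126 123 122]
226 [224 220 179 159 162 145 119 111 118  97  87  87  89  88  94 116 125 124]
230 [198 163 138 159 165 142 116 114 115  95  88  86  90  89  92 115 125 126]
235 [218 217 202 184 200 161 116 112 107  95  88  86  87  86  92 117 122 123]
240 [216 214 214 211 191 145 116 115 103  92  88  90  90  86  93 113 126 126]
244 [217 215 219 218 189 139 117 113  99  88  87  87  88  87  88  92 117 126]
```

View pics/k3.png

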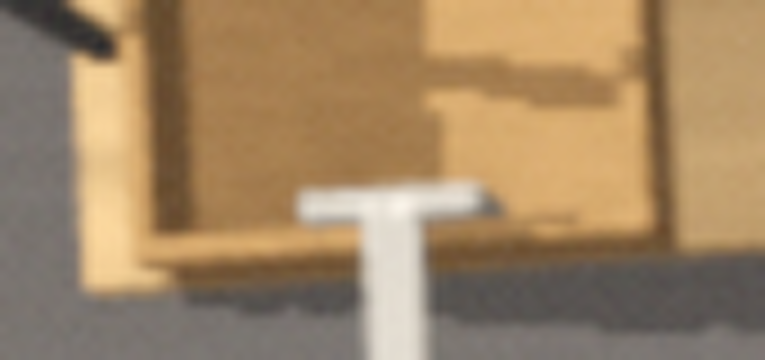

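View pics/k4.png

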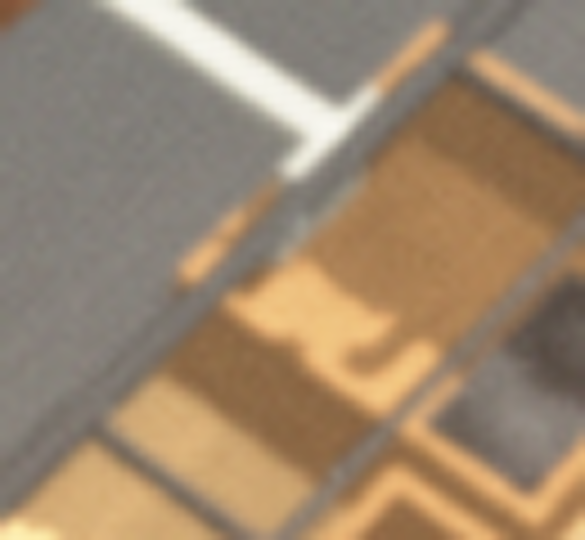

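The carton's front base meets the board's front edge at (175,288) in the crop, to within about 1 mm, and it stands parallel to the edge. I unhook by moving in 10 mm, lifting and backing out.

Call:
move_arm(rows=[[5, 0.4, 0, 0, 1], [10, 0.7, 0, 0, 1], [10, 0.7, 0, 0, 1], [10, 0.7, 15, 0, 1], [10, 0.7, 35, 0, 1], [10, 0.7, 55, 0, 1], [10, 0.7, 60, 0, 1], [10, 0.7, 60, 0, 1]])

```text
t: 12.18
ee_pos: [462.8, 128.4, 126.9]
orientation: [-0.059, 1.572, 0.056]
ft_force: [0.8, 0.4, -2.5]
width: 23.7
```

Run:
```python
from h import *
from workcell import get_image
o=st()
a=get_image('top');cv2.imwrite('pics/l_t.png',a);c=a[40:200,150:310]
s=get_image('scene');d=s[100:260,340:500];cv2.imwrite('pics/l.png',cv2.resize(cv2.hconcat([c,d]),None,fx=2.5,fy=2.5,interpolation=cv2.INTER_CUBIC))
```

```text
t 12.18 p [462.8 128.4 126.9] x [-0.002 -0.002 -1.   ] yaw of jaw 1.644 w 23.7 F [ 0.8  0.4 -2.5] q [ 0.25  0.36  2.01 -0.    0.77 -1.4 ]
```

View pics/l.png

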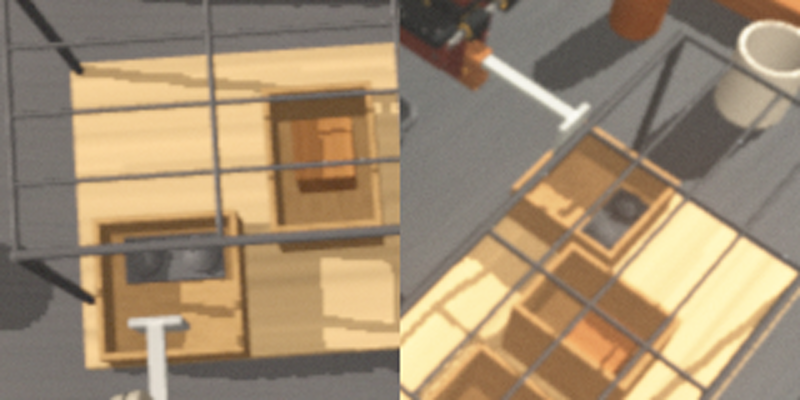

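Call:
move_arm(rows=[[-25, -2, 0, 0, 1], [-55, -4, 0, 0, 1], [-55, -30, 0, 0, 1], [-55, -80, 0, -0.05, 1], [-55, -135, 0, -0.1, 1], [-55, -190, 0, -0.15, 1], [-55, -245, 0, -0.2, 1], [-55, -300, 0, -0.26, 1], [-55, -355, 0, -0.309, 1], [-50, -410, 0, -0.309, 1], [-20, -450, 0, -0.309, 1], [11, -457, 0, -0.309, 1]])

```text
t: 13.78
ee_pos: [473.4, -331.5, 125.2]
orientation: [0.187, 1.567, -0.189]
ft_force: [0.6, 0.1, -2.3]
width: 23.9
```

Run:
```python
from h import *
from workcell import get_image
o=st()
a=get_image('top');cv2.imwrite('pics/m_t.png',a)
cv2.imwrite('pics/m.png',cv2.resize(a[:,130:570],None,fx=1.8,fy=1.45,interpolation=cv2.INTER_CUBIC))
c=a[155:195,175:260]
cv2.imwrite('pics/m3.png',cv2.resize(c,None,fx=9,fy=9,interpolation=cv2.INTER_CUBIC))
```

```text
t 13.78 p [ 473.4 -331.5  125.2] x [-0.005 -0.001 -1.   ] yaw of jaw 1.3315 w 23.9 F [ 0.6  0.1 -2.3] q [-0.63  0.49  1.8  -0.    0.86 -1.96]
```

View pics/m.png

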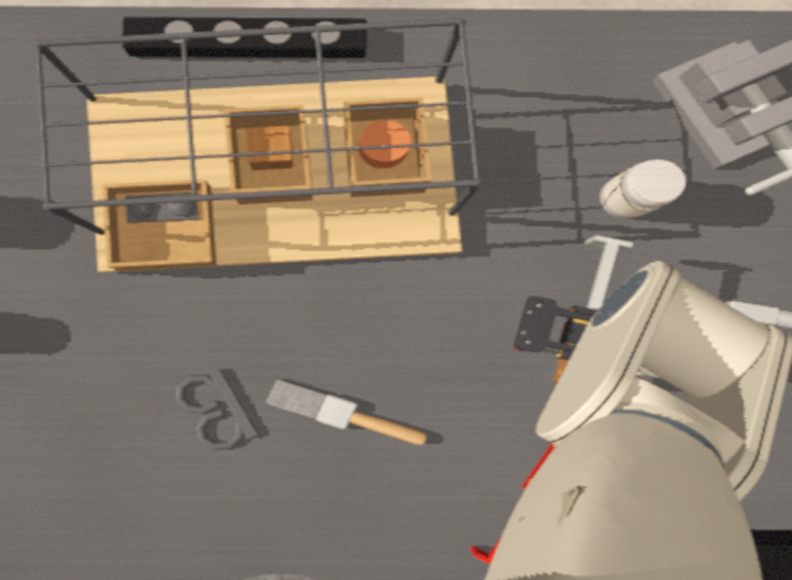

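View pics/m3.png

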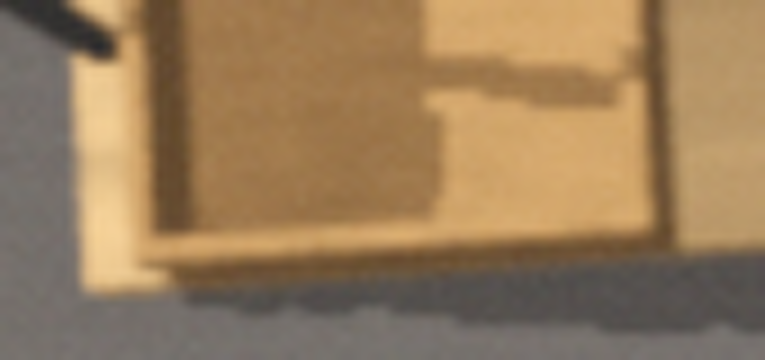

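Call:
move_arm(rows=[[0, 2, -35, 0, 1], [0, 2, -70, 0, 1], [0, 2, -95, 0, 1], [0, 2, -103, 0, 1], [0, 2, -103, 0, 1], [0, 2, -103, 0, 1]])

```text
t: 14.58
ee_pos: [478.1, -330.1, 23.5]
orientation: [0.184, 1.562, -0.189]
ft_force: [0.3, 0.2, -1.4]
width: 23.7
```

```bash
python3 -c "
from h import *
st()"
```

```text
t 14.57 p [ 478.1 -330.1   23.5] x [ 0.    -0.004 -1.   ] yaw of jaw 1.3329 w 23.7 F [ 0.3  0.2 -1.4] q [-0.62  0.65  1.82 -0.    0.67 -1.95]
```

Call:
move_arm(rows=[[0, 0, -4, 0, 1], [0, 0, -8, 0, 1], [0, 0, -9, 0, 1], [0, 0, -9.5, 0, 1], [0, 0, -9.5, 0, 1]])

```text
t: 15.2
ee_pos: [478.1, -330.1, 14.0]
orientation: [0.184, 1.562, -0.189]
ft_force: [-0.2, -0.2, -1.7]
width: 23.8
```

```bash
python3 -c "
from h import *
st()"
```

```text
t 15.2 p [ 478.1 -330.1   14. ] x [ 0.    -0.004 -1.   ] yaw of jaw 1.333 w 23.8 F [-0.2 -0.2 -1.7] q [-0.62  0.66  1.82 -0.    0.65 -1.95]
```

Still carrying its weight, so I ease down until it touches.

Call:
move_arm(rows=[[0, 0, -0.5, 0, 1], [0, 0, -0.8, 0, 1], [0, 0, -0.8, 0, 1]])

```text
t: 15.58
ee_pos: [478.2, -330.2, 13.4]
orientation: [0.184, 1.562, -0.189]
ft_force: [-0.6, -0.6, 1.7]
width: 23.7
```

```bash
python3 -c "
from h import *
st();st();st()"
```

```text
t 15.57 p [ 478.2 -330.2   13.4] x [ 0.    -0.004 -1.   ] yaw of jaw 1.3329 w 23.7 F [-0.6 -0.6  1.7] q [-0.62  0.67  1.82 -0.    0.65 -1.95]
t 15.57 p [ 478.2 -330.2   13.4] x [ 0.    -0.004 -1.   ] yaw of jaw 1.3329 w 23.7 F [-0.6 -0.6  1.7] q [-0.62  0.67  1.82 -0.    0.65 -1.95]
t 15.57 p [ 478.2 -330.2   13.4] x [ 0.    -0.004 -1.   ] yaw of jaw 1.3329 w 23.7 F [-0.6 -0.6  1.7] q [-0.62  0.67  1.82 -0.    0.65 -1.95]
```

Contact: the weight is off the wrist. I open and rise.

Call:
move_arm(rows=[[0, 0, 0, 0, -1], [0, 0, 0, 0, -1], [0, 0, 0, 0, -1], [0, 0, 0, 0, -1], [0, 0, 0, 0, -1], [0, 0, 0, 0, -1]])

```text
t: 16.32
ee_pos: [478.1, -330.2, 13.4]
orientation: [0.184, 1.562, -0.19]
ft_force: [0.2, 0.2, -0.5]
width: 80.4
```

Call:
move_arm(rows=[[0, 0, 20, 0, -1], [0, 0, 60, 0, -1], [0, 0, 110, 0, -1], [0, 0, 160, 0, -1], [0, 0, 200, 0, -1], [-20, 60, 200, 0, -1], [-40, 120, 200, 0, -1], [-60, 180, 200, 0, -1], [-70, 240, 200, 0, -1], [-80, 290, 200, 0, -1], [-80, 290, 200, 0, -1]])

```text
t: 17.7
ee_pos: [397.3, -37.7, 214.6]
orientation: [0.18, 1.561, -0.185]
ft_force: [0.4, -0.6, 0.7]
width: 87.7
```

Run:
```python
from h import *
from workcell import get_image
o=st()
a=get_image('top');cv2.imwrite('pics/n_t.png',a)
cv2.imwrite('pics/n.png',cv2.resize(a[:,130:570],None,fx=1.8,fy=1.45,interpolation=cv2.INTER_CUBIC))
s=get_image('scene');cv2.imwrite('pics/n_s.png',s)
b=cv2.imread('pics/top0.png');print('diff boxes',cv2.absdiff(a,b)[60:150,256:380].max(), 'hook',cv2.absdiff(a,b)[165:270,415:470].max())
```

```text
t 17.7 p [397.3 -37.7 214.6] x [ 0.002 -0.003 -1.   ] yaw of jaw 1.3377 w 87.7 F [ 0.4 -0.6  0.7] q [-0.12  0.09  2.11 -0.    0.94 -1.46]
diff boxes 46 hook 115
```

View pics/n.png

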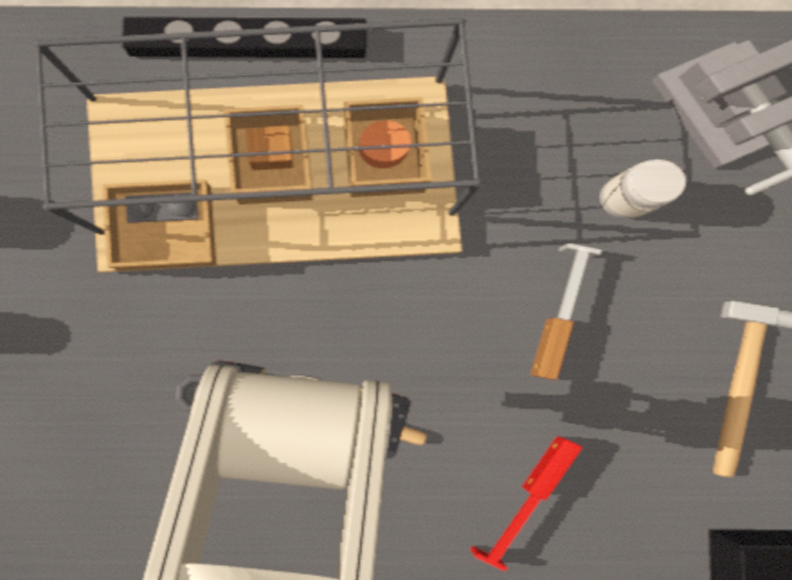

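View pics/n_s.png

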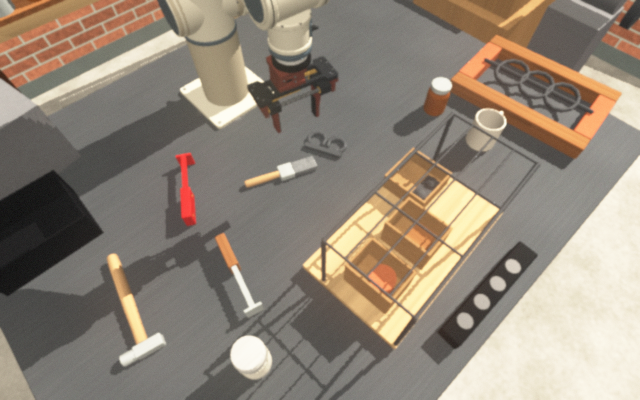

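Run:
```python
from h import *
np.set_printoptions(suppress=True,precision=1)
s=cv2.imread('pics/n_s.png');t=cv2.imread('pics/n_t.png')
cv2.imwrite('pics/p1.png',cv2.resize(s[140:205,360:445],None,fx=9,fy=9,interpolation=cv2.INTER_CUBIC))
F=np.array([592,4.5]);u=np.array([.9973,.0735])
# tray back rim, top view, relative to start
for n in('top0','n_t'):
    g=cv2.imread(f'pics/{n}.png')[:,:,2].astype(int)
    for x in(200,225):print(n,x,list(enumerate(g[80:112,x],80)) if 0 else g[80:150,x])
```

```text
top0 200 [239 230 186 136 170 231 245 237 223 214 163 118 112 111 110 119 141 125
  99  93  92  86  85  85  89  84  87  85  89  94 112 106  93  94  94  93
 137 161 170 169 165 163 162 166 167 168 164 167 170 168 166 165 168 167
 164 164 149 127 121 119 109 157 206 214 167 119 109 116 144 186]
top0 225 [200 151 151 227 245 247 241 228 217 164 117 107 111 107 117 146 138 119
 124 129 132 132 135 140 146 150 143 139 127 114 105 111 123 124 106 127
 198 220 224 221 218 219 220 219 219 217 217 217 220 222 217 215 214 218
 210 165 129 121 112 144 204 219 217 167 120 110 116 145 182 190]
n_t 200 [235 226 181 134 166 225 240 242 242 241 243 240 237 235 237 240 243 245
 247 249 247 246 244 244 243 240 237 234 231 204 153 137 218 236 237 238
 239 239 241 243 244 243 242 242 240 237 223 215 184 135 111 108 111 130
 137 110  93 106 115 114 102  83 104 108 109 111 114 120 123 122]
n_t 225 [194 143 147 222 241 243 242 241 242 241 239 236 235 239 241 244 246 248
 247 246 245 244 244 241 236 233 233 228 177 130 188 227 238 238 238 237
 238 241 243 245 243 242 241 238 230 220 206 155 112 106 108 128 150 123
  94 104 113 116 106 101 127 141 145 137 132 126 120 115 118 123]
```

View pics/p1.png

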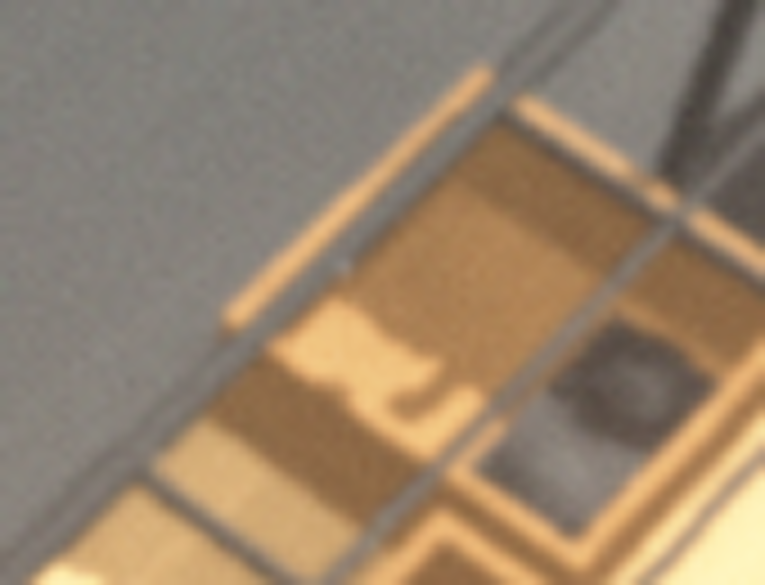

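Run:
```python
from h import *
F=np.array([592,4.5]);u=np.array([.9973,.0735]);v=np.array([-.0735,.9973])
p=cast('scene',np.array([(484,63),(350,190),(220,322)])/9+[359.56,139.56],80);print(p.round(1),((p[:,:2]-F)@u).round(1),((p[:,:2]-F)@v).round(1))
p=cast('top',np.array([(140,267),(400,256),(672,247)])/9+[174.56,154.56],80);print(p.round(1),((p[:,:2]-F)@u).round(1))
```

```text
[[578.6 201.9  80. ]
 [582.5 138.8  80. ]
 [588.1  78.1  80. ]] [1.1 0.4 1.5] [197.9 134.7  73.7]
[[575.3 197.7  80. ]
 [578.1 137.7  80. ]
 [580.5  75.   80. ]] [-2.5 -4.  -6.3]
```

```bash
python3 -c "
from workcell import ctrl
print(ctrl.close_job())"
```

```text
the job is handed in; nothing more can be done
None
```

The low carton now stands with its front at the front edge of the shelf board, and the hook lies on the open bench close to where I picked it up. I handed the job in at about 17.8 s of the 64 s allowed.

**What I did:** I gripped the brown-handled hook (the gripper opening read 23.9 mm on the 24 mm handle) and lowered the claw behind the front lip. I then dragged the carton forward in three pulls, pushed the claw clear of the wall, lifted it and backed out. I set the hook down until the wrist felt contact, then opened the gripper and moved away.

**Last checks:**
- **Flush front:** The scene view puts the carton's rim within about 1 mm of the board edge, and the carton is still on the board. In the top view its base is also within about 1 mm, going by the measured base before the last 4 mm pull.
- **One disagreement:** My rough rim picks in the top view read 2.5 to 6 mm past the edge. I set these aside because that rim line was blurred by the carton's shaded front face, and the other measurements agreed.
- **Tall cartons:** They look unmoved in the before and after pictures. I compared these by eye; small pixel differences remain there, and the low carton's new shadow may explain some of them.
- **Forces:** The wrist readings I took stayed under 3 N. I saw no contact between the gripper or arm and any carton.

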